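Raise the hanging stand four clicks and snap the lantern onto its eye

ROBOT

A 6-joint arm with a two-finger parallel gripper is mounted at the origin on the work surface. World frame = base frame: x ahead of the robot, y to its left, z up, the work surface at z = 0. Lengths are in mm, angles in degrees, forces in N, time in s.
With the tool pointing down it reaches from about 400 to 925 mm from the base axis. Payload 12.5 kg.
Tool frame: the origin (TCP) lies at the very end of the fingers, on their centre line; the grasp point (between the pads) lies 19 mm behind it; z points along the fingers, y is the direction in which the jaws open and shut (so a half turn about z gives the same grasp; the last joint's range is limited). The gripper opens to 95 mm and grips with 3 to 60 N. Pads are 20 mm wide; open, the fingers measure 119 mm over their backs; the gripper's body (75 mm by 180 mm) begins 59 mm behind the grasp point.
Start: joints at [66.028, 28.126, 89.318, -0, 62.55, -6.05], TCP at [192.311, 594.696, 214.661] pointing down, gripper open.
Joint ranges: [-177.58, 177.58], [-47.91, 125.51], [2.72, 160], [-65.01, 245.01], [3.68, 167.84], [-153.87, 153.87]. Speed limits (degrees/s): [127.2, 127.2, 159.86, 180, 180, 180].

INTERFACE

Orientations are given as [roll, pitch, yaw] about the fixed x, y, z axes, in that order (R = Rz(yaw) Ry(pitch) Rx(roll)).
In Python, from station import read_state, grab_frame, camera_params, sign_off gives the robot as it stands. The module is installed in compiled form; this text tells all that it offers.
- The arm moves only by the tool send_rows, never from a script. Its argument "series" is a list of rows, each a list of 5 numbers: the closure, from -1 (fully open) to 1 (shut), then the shift along the world's x, y, z in mm, then the turn about the world's z in degrees. In form: [[grip, tx, ty, tz, turn], ...]. A call has 1 to 8 rows; each row is the pose to reach, as a shift and turn from the pose commanded when the call began; what a row does not reach only later rows make up. A row lasts 1/8 s, in which the tool goes at most 62.5 mm and 10.7 degrees, less where a joint would pass 70% of its speed; a pose out of reach is approached as far as the arm can. A call with a gripper value outside its range is refused whole. The fingers move at their own pace and stop on an object; "squeeze" is the grip in N (left out, the last holds). Time passes only in rows, so rows that repeat a pose let the fingers close. It gives the time, the measured TCP pose, the force and the opening at its end, in the units of the state.
- read_state(): the state, without advancing time (a new reading comes with each control period).
- grab_frame(name): name is "scene" or "top" or "wrist"; returns the picture (400x640x3 uint8, red, green, blue); there is no depth.
- camera_params(name): a dict with "vfov" (degrees; the focal length in pixels is half the picture's height over the tangent of half this angle, whatever the lens; pixels are square), "cx", "cy" (the principal point, pixels), "distortion" ([k1, k2, p1, p2, k3] as OpenCV has them; the pictures are not rectified), "cam_to_world" (4x4, takes a point from camera to world coordinates); the wrist camera has in their place "mount" (4x4, takes a point from camera to tool coordinates, whose origin is the TCP and whose axes are the flange's). Camera axes: x right, y down, z forward; pixel columns grow to the right and rows downward; lengths in mm; the calibration is good to about 2 mm. A picture is of the moment at which its call begins: read the wrist's pose just before it. camera_params takes no time and is no camera call.
- sign_off(): hands the job in, once; it reports no verdict.
The state is a dict: "time": time; "joints": joint angles; "joint_vel": joint speeds; "joint_efforts": joint torques, N m; "position": TCP position; "eef_rot": TCP orientation; "force": force on the tool from outside, world axes, zero at the start; "torque": the same for the moment, N m; "gripper_width": opening from 0.0 (shut) to 1.0 (fully open).
Only numpy, scipy, OpenCV 4.12 (cv2) and the standard library are available. Lean on these libraries where they do the work, as an engineer would, in place of code of your own. Each camera call takes 0.05 s, during which the arm holds its last target.

TASK

Raise the column of the hanging stand from fully down by exactly four clicks of its spring pawl and let it rest on the pawl. Then lift the finished glass lantern and, keeping it upright, press the sprung gate of its snap hook over the end bar of the stand's eye until the gate snaps shut behind the bar, and leave the lantern hanging there still and clear of the bench. Do not push the other things on the bench about.

Things in the scene. Friction and masses are not known exactly. Their poses are not given: they have to be found in the camera images.
- stand: Hanging stand, fixed to the bench: dark foot plate 130 x 90 x 10 mm (x, y, z), aluminium guide 105 mm high. Origin on the bench under the column's axis, z up. The column's arm points along the stand's -x, the spring pawl sticks out on its +x side. It stands left or right of the middle, turned up to 0.6 rad.
- column (a joint): Height of the ratchet column, m: 0 fully down (start), limit 0.085. The pawl clicks in at 0.015, 0.030, 0.045, 0.060, 0.075: four clicks = 0.060. Raising takes about 5 N of weight and up to 5 N more over each tooth. It cannot go down past a clicked notch; let go between notches it drops to the last one.
- pawl (a joint): Travel of the pawl, a level pin 6 mm thick with a black knob (16 mm across, 12 mm long, 60 mm from the column's axis, 97 mm up): 0 when in, 0.012 m out. Each tooth pushes it out about 7 mm and it snaps back at the click. Pulled out 8 mm (2 to 3.5 N) it lets the column down.
- column_cap (a point): Centre of the top face of the column's cap: upright black cylinder 30 mm across, 32 mm high, on the column's axis, gripped from above to raise the column. Moves with it; 186 mm above the bench when fully down. The cap's foot is 8 mm above the arm's top, its top 46 mm above the bar's axis.
- eye_bar (a point): Middle of the end bar of the closed eye on the column's arm: steel, 8 mm round, level, along the stand's y, 120 mm from the column's axis; 140 mm above the bench when fully down; moves with the column. The eye is level: side bars (8 mm, at y +-26 mm) run back from the bar; the opening is 44 mm wide and 31 mm deep towards the column.
- lantern: Finished lantern, loose, 0.25 to 0.45 kg: dark steel and clear glass, 80 x 80 mm, roof up to 92 mm, with an upright snap hook on the roof and a flat lug on top (198 mm). Origin under the centre of its base, z up. Hook of 8 mm round bar in its xz plane: shank at x = -20 (z 90 to 145), crown over x = 0 (underside z = 158), nose flaring to x = +21 mm. The mouth faces +x.
- hook_nose (a point): Lower end of the hook's nose: lantern frame x = +21, y = 0, z = 126 mm. Below it, down to the roof at z = 92 mm, is the free gap that admits the bar from the +x side. When hooked on, the nose sits inside the eye, on the column's side of the bar.
- hook_mouth (a point): Lantern frame x = +5, z = 108 mm: where the bar lies, in the gap and just short of the gate, before pressing. From there press the lantern straight down about 43 mm: the bar pushes the gate in, runs up inside the nose, and the gate snaps shut below the bar once it is past z = 147 mm.
- gate (a joint): Angle of the hook's sprung gate, rad: 0 shut, 0.8 fully open. Pivot at x = -16, z = 103 mm in the lantern's frame; 6 mm round, 40 mm long, slanting up so that its free end rests on the inside of the nose. It opens only inwards (towards the shank) under 2 to 4 N from the bar, and springs shut.
- lug (a point): Point on the lug, on the lantern's centre line, 182 mm above its base. The lug is an upright flat plate, 26 mm along the lantern's x, 10 mm thick along its y, from z = 164 to 198 mm. Grip it across its thickness from above, with the finger ends no lower than z = 166 mm so that they stay above the eye.
- hook_seat (a point): Where the bar's axis lies when the lantern hangs: under the crown, x = -1, z = 153 mm in the lantern's frame. Let go tilted or off this point, the lantern swings on the bar for up to 5 s before it is still.
- solder_spool: Bystander: reel of solder wire, aluminium, 48 mm across, 36 mm high, standing; origin under its centre.
- foil_roll: Bystander: small copper ring (foil roll), 60 mm across, 12 mm high, lying flat; origin under its centre.
- flux_bottle: Bystander: white bottle, 48 mm across, 110 mm high; origin under its centre.
- lantern_blank: Bystander: unfinished open lantern frame of dark steel, 70 x 70 x 70 mm, no glass, no roof, no hook; origin under its centre.
- jar: Bystander: glass jar with metal lid, 60 mm across, 75 mm high; origin under its centre.
- brush: Bystander: brush lying on the bench; origin under it.
- sanding_block: Bystander: wooden block 90 x 60 x 25 mm; origin under its centre.
Not all that is in view belongs to the job. What is shaped like the lantern but yellow is not meant.

How it is judged:
By the outcome, as a careful person would: the job done as asked, in the order asked, and still so for the second after the job is handed in, with the robot touching nothing.
It also fails if it takes over 64 s, if anything falls off the work surface, if the arm or the gripper's body presses on something with over 40 N, if the wrist force passes 120 N, or if a joint passes its speed limit or range.

## Working session

There is one attempt and no reset: what is moved stays moved. The work goes in short steps, Python scripts to look and compute and a tool call to move; the robot and the scene stay as the last step left them, time stands still between calls to the robot, and variables do not carry over. Pictures are saved under pics/ and viewed, and the job is handed in when it is done.

Besides the shell and the picture viewer there is one more tool, called after "Request:" in YAML: its name, and indented under it one key for each argument. send_rows: Moves the arm, as the interface text tells. Its arguments: {"type":"object","properties":{"series":{"type":"array","items":{"type":"array","items":{"type":"number"}}},"squeeze":{"type":"number"}},"required":["series"]}

```bash
mkdir -p pics; ls; python3 - <<'E'
from station import *
import cv2, numpy as np
s=read_state(); print(s)
for n in ["scene","top","wrist"]:
    f=grab_frame(n); cv2.imwrite(f"pics/{n}0.png",f[:,:,::-1]); print(n,camera_params(n))
E
```

```text
pics
{'time': 0.0, 'joints': array([ 6.60277538e+01,  2.81637101e+01,  8.93508078e+01,  1.53296465e-04,
        6.25492776e+01, -6.04961270e+00]), 'joint_vel': array([ 0.00258068,  0.00200353,  0.06165847,  0.06897457, -0.08188923,
       -0.02470423]), 'joint_efforts': array([-3.64290991e-04, -6.12645006e+01, -2.58192819e+01,  6.93344395e-02,
        4.81501746e-02, -6.55046006e-05]), 'position': array([192.19998821, 594.45099345, 214.06239086]), 'eef_rot': array([-1.79936574e+02, -6.85857773e-03,  1.62077292e+02]), 'force': array([ 0.71943411, -0.69026384, -0.45491153]), 'torque': array([0.03028205, 0.02608536, 0.02571572]), 'gripper_width': 1.0008367650534296}
scene {'vfov': 53.89865797364682, 'cx': 319.18962566819584, 'cy': 202.6722351457073, 'distortion': array([-0.00624078,  0.        ,  0.        ,  0.        ,  0.        ]), 'cam_to_world': array([[ 6.87196649e-01,  5.56699609e-01, -4.66740090e-01,
         1.04889825e+03],
       [ 7.26460807e-01, -5.23117861e-01,  4.45648291e-01,
        -5.34483069e+02],
       [ 3.93215139e-03, -6.45316394e-01, -7.63905288e-01,
         9
[... 447 characters left out ...]
5542163e+01],
       [-1.03865036e-02, -1.40397477e-01, -9.90040741e-01,
         1.70105614e+03],
       [ 0.00000000e+00,  0.00000000e+00,  0.00000000e+00,
         1.00000000e+00]])}
wrist {'vfov': 63.75505997192583, 'cx': 317.05461672772526, 'cy': 203.15564512988954, 'distortion': array([0.0122873, 0.       , 0.       , 0.       , 0.       ]), 'mount': array([[-2.72971995e-04, -9.55323545e-01, -2.95561923e-01,
         8.41830723e+01],
       [ 9.99999829e-01, -1.07688483e-04, -5.75495663e-04,
         5.16392550e-01],
       [ 5.17955942e-04, -2.95562030e-01,  9.55323410e-01,
        -1.70567061e+02],
       [ 0.00000000e+00,  0.00000000e+00,  0.00000000e+00,
         1.00000000e+00]])}
```

View pics/scene0.png

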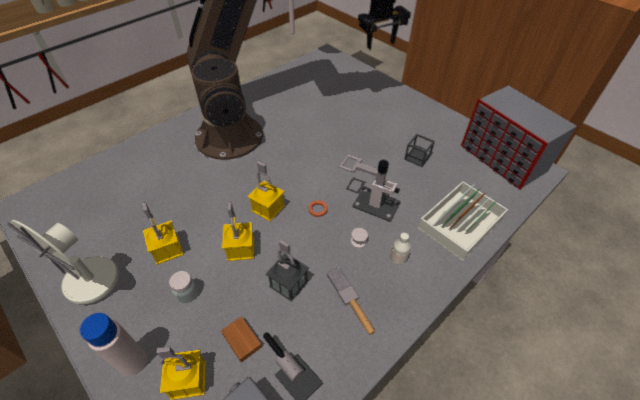

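View pics/top0.png

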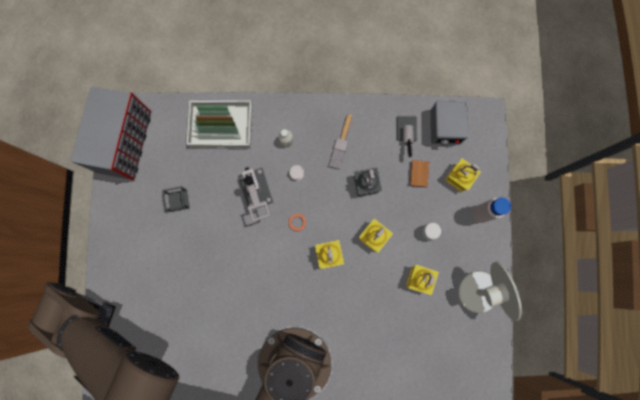

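View pics/wrist0.png

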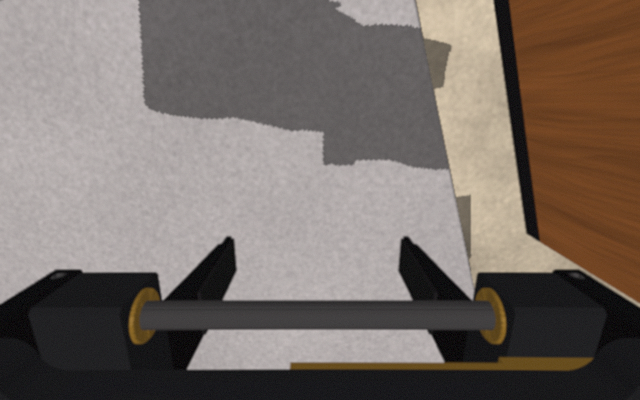

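The scene and top pictures show the stand at top (255,190) with its eye at (258,213). The dark finished lantern is at top (367,181) and scene (288,275), and the yellow ones are decoys. The wrist view holds only bare bench. Next I'll enlarge both areas.

```bash
cat > h.py <<'E'
import numpy as np, cv2
from station import *
from scipy.spatial.transform import Rotation as Rt
def K(p):
    f=200/np.tan(np.radians(p["vfov"]/2)); return np.array([[f,0,p["cx"]],[0,f,p["cy"]],[0,0,1.]])
def pose(n,st=None):
    p=camera_params(n)
    if n!="wrist": return p,p["cam_to_world"]
    T=np.eye(4); T[:3,:3]=Rt.from_euler("xyz",st["eef_rot"],degrees=True).as_matrix(); T[:3,3]=st["position"]
    return p,T@p["mount"]
def proj(n,P,st=None):
    p,T=pose(n,st); W=np.linalg.inv(T)
    r,_=cv2.Rodrigues(W[:3,:3]); return cv2.projectPoints(np.atleast_2d(np.array(P,float)),r,W[:3,3],K(p),p["distortion"])[0][:,0]
def at_z(n,uv,z,st=None):
    p,T=pose(n,st)
    q=cv2.undistortPoints(np.array([[uv]],float),K(p),p["distortion"])[0,0]
    d=T[:3,:3]@[q[0],q[1],1]; o=T[:3,3]; return o+d*(z-o[2])/d[2]
def crop(img,out,x,y,w,h,s):
    cv2.imwrite(out,cv2.resize(cv2.imread(img)[y:y+h,x:x+w],None,fx=s,fy=s,interpolation=cv2.INTER_CUBIC))
E
python3 - <<'E'
from h import *
crop("pics/top0.png","pics/c1.png",225,155,90,75,8)
crop("pics/top0.png","pics/c2.png",340,155,60,50,12)
crop("pics/scene0.png","pics/c3.png",330,140,90,85,7)
crop("pics/scene0.png","pics/c4.png",255,230,70,75,8)
E
```

```text
(no output)
```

View pics/c1.png

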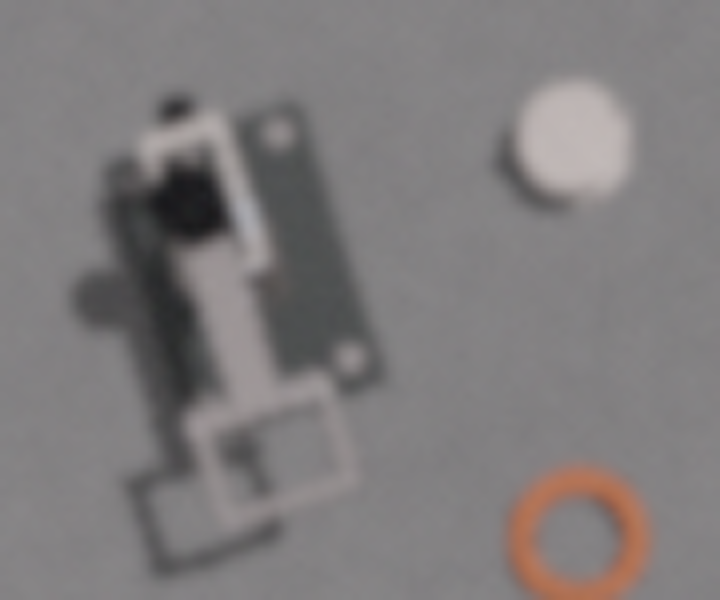

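View pics/c2.png

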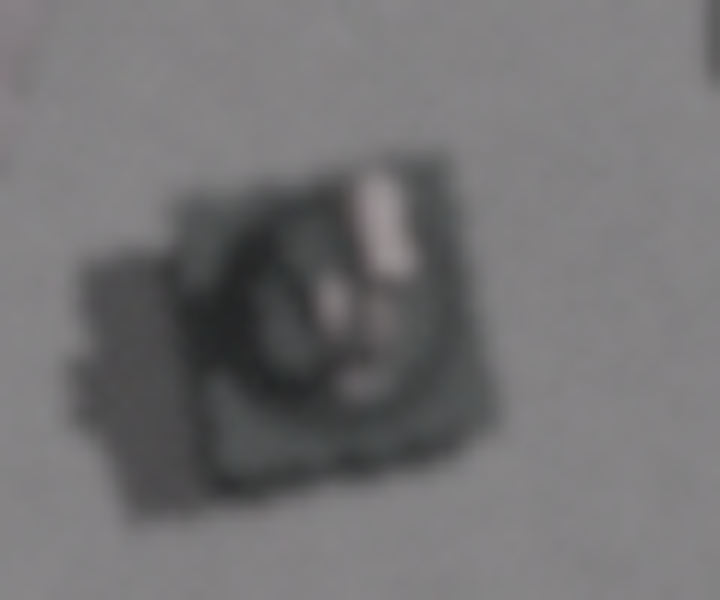

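View pics/c3.png

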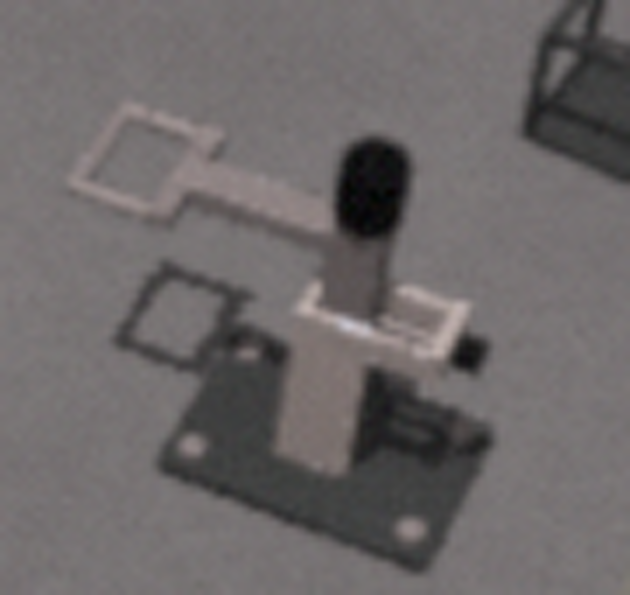

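View pics/c4.png

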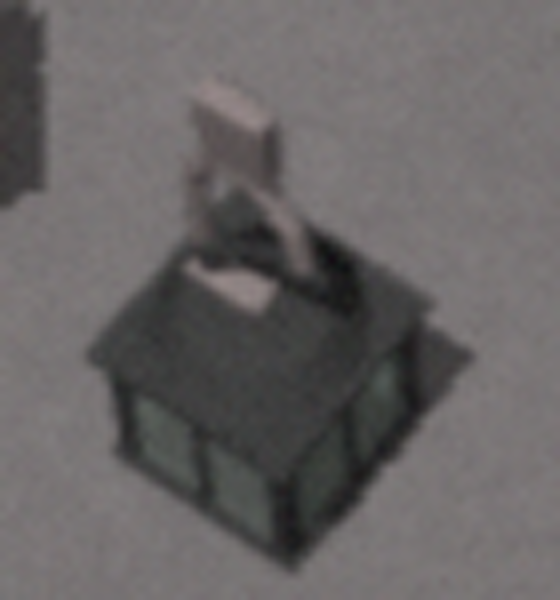

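```bash
python3 - <<'E'
from h import *
from scipy.optimize import least_squares
def c(o,s,u,v): return [o[0]+u/s,o[1]+v/s]
# observations: stand (model pt, cam, pixel)
c1=lambda u,v:c((225,155),8,u,v); c3=lambda u,v:c((330,140),7,u,v)
c2=lambda u,v:c((340,155),12,u,v); c4=lambda u,v:c((255,230),8,u,v)
S=[([0,0,186],"top",c1(189,206)),([-124,30,140],"top",c1(232,527)),([-124,-30,140],"top",c1(357,478)),
([-120,0,140],"top",c1(295,500)),([-120,0,140],"scene",c3(98,145)),([-124,30,140],"scene",c3(130,103)),([-124,-30,140],"scene",c3(70,186)),([0,0,186],"scene",c3(375,158))]
L=[([0,0,198],"scene",c4(238,103)),([-13,0,198],"scene",c4(197,85)),([13,0,198],"scene",c4(273,122)),
([0,0,198],"top",c2(378,205)),([13,0,198],"top",c2(375,172)),([-13,0,198],"top",c2(393,270)),
([-40,-40,0],"scene",c4(122,455)),([40,-40,0],"scene",c4(292,570))]
for nm,O,x0 in (("stand",S,[600,150,.2]),("lant",L,[600,-150,.2])):
    def res(x):
        R=Rt.from_euler("z",x[2]).as_matrix(); r=[]
        for m,cam,uv in O: r+=list(proj(cam,R@m+[x[0],x[1],0])[0]-uv)
        return r
    q=least_squares(res,x0,x_scale=[10,10,.1]); print(nm,q.x,np.degrees(q.x[2])); print(np.round(np.reshape(q.fun,(-1,2)),1).tolist())
for n,uv in (("foil",(297.5,222.5)),("spool",(296.5,172.5)),("flux",(285,137)),("yel",(376,235)),("yel",(330,255)),("sand",(420,174)),("brush",(342,140)),("blank",(176,199))): print(n,at_z("top",uv,30).round())
E
```

```text
stand [5.95095493e+02 1.48214857e+02 3.39447145e-01] 19.448888804743337
[[-1.3, -1.6], [-1.9, 0.4], [0.4, 0.5], [-1.2, -0.4], [-0.1, 0.9], [-1.7, 0.4], [-1.6, 0.9], [-0.1, 0.8]]
lant [ 6.17273685e+02 -2.33767261e+02  2.01146531e-01] 11.52484731288971
[[-0.4, 0.1], [0.4, -0.3], [-0.3, 0.4], [-1.0, 1.1], [-1.6, -0.2], [-1.4, -0.2], [-2.0, 0.6], [0.2, 2.1]]
foil [477.  -4.  30.]
spool [649.   3.  30.]
flux [774.  46.  30.]
yel [ 439. -269.   30.]
yel [ 369. -115.   30.]
sand [ 651. -422.   30.]
brush [ 766. -152.   30.]
blank [551. 418.  30.]
```

Request:
send_rows:
  series:
    - [-1, 45, -50, 20, 6]
    - [-1, 90, -100, 40, 12]
    - [-1, 135, -150, 60, 18]
    - [-1, 180, -200, 80, 24]
    - [-1, 225, -250, 86, 30]
    - [-1, 270, -300, 86, 36]
    - [-1, 315, -350, 86, 37]
    - [-1, 360, -400, 86, 37]

```text
time: 1.15
position: [520.4, 229.6, 300.4]
eef_rot: [180.0, 0.0, -160.9]
force: [0.6, 0.7, 0.3]
gripper_width: 1.0
```

Request:
send_rows:
  series:
    - [-1, 25, -30, 0, 0]
    - [-1, 35, -45, 0, 0]
    - [-1, 38, -48, 0, 0]
    - [-1, 38, -48, 0, 0]

```text
time: 1.65
position: [556.8, 184.1, 300.3]
eef_rot: [180.0, -0.0, -160.9]
force: [-0.1, 0.6, -0.3]
gripper_width: 1.001
```

```bash
cat > look.py <<'E'
import sys,pickle
from h import *
n=sys.argv[1]; s=read_state(); f=grab_frame("wrist"); cv2.imwrite(f"pics/{n}.png",f[:,:,::-1]); pickle.dump(s,open(f"pics/{n}.pkl","wb"))
print(s["time"],s["position"],s["eef_rot"],s["force"],s["gripper_width"]*95)
E
python3 look.py w1
```

```text
1.65 [556.77129724 184.14817367 300.31908061] [ 1.79981702e+02 -5.83055472e-03 -1.60883541e+02] [-0.13675808  0.56871167 -0.28347342] 95.06290742935504
```

View pics/w1.png

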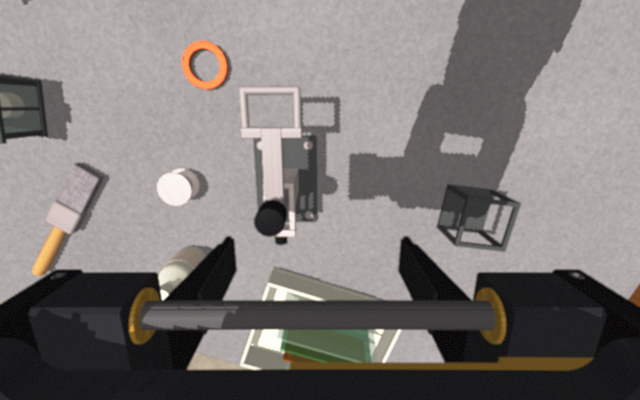

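Wrist view: the eye is at about (270,110), the cap top at (270,217), the foil roll at (205,65) and the spool at (180,187). I'll enlarge it for precise points.

```bash
python3 - <<'E'
from h import *
crop("pics/w1.png","pics/c5.png",230,75,115,90,7)
crop("pics/w1.png","pics/c6.png",230,165,115,85,7)
E
```

```text
(no output)
```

View pics/c5.png

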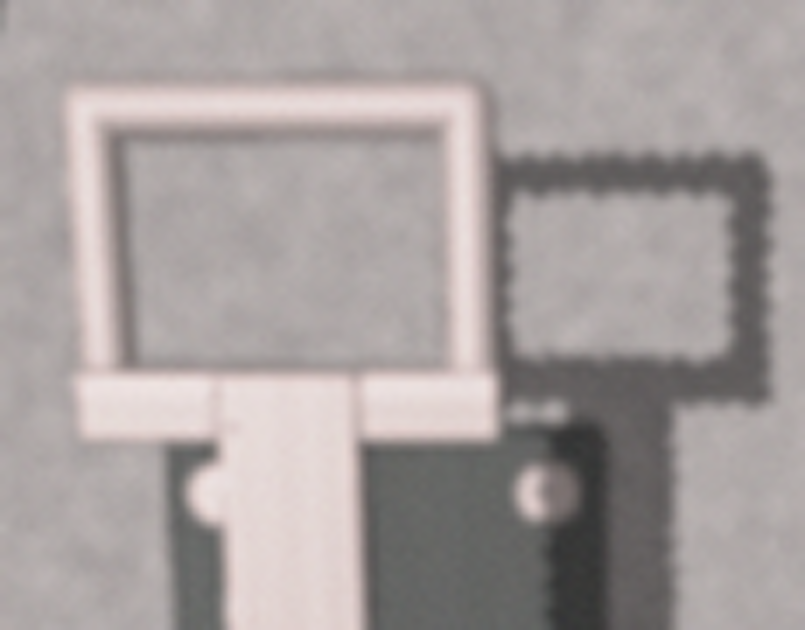

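View pics/c6.png

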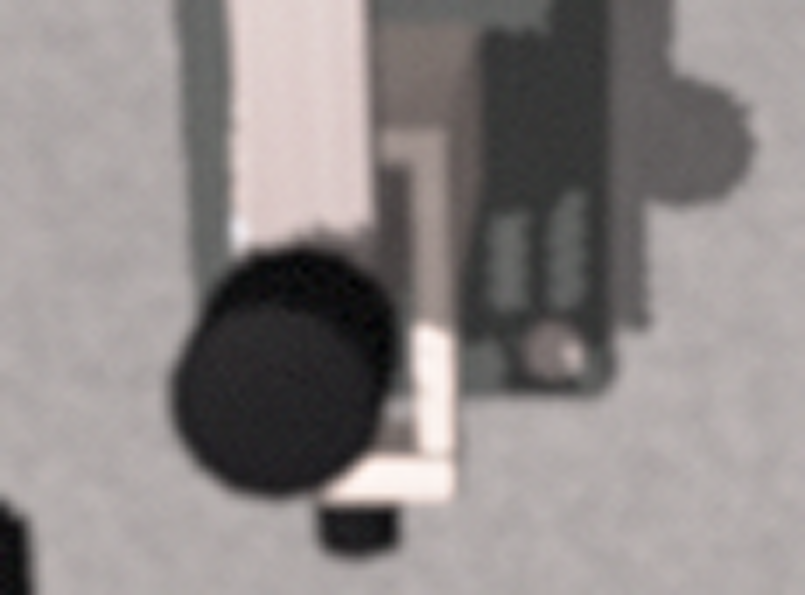

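```bash
cat > fit.py <<'E'
from h import *
import pickle
from scipy.optimize import least_squares
def fit(O,x0):
    """O: (model pt, cam, pixel, state)"""
    def res(x):
        R=Rt.from_euler("z",x[2]).as_matrix(); r=[]
        for m,cam,uv,st in O: r+=list(proj(cam,R@m+[x[0],x[1],0],st)[0]-uv)
        return r
    q=least_squares(res,x0,x_scale=[10,10,.1]); print(q.x,np.degrees(q.x[2])); print(np.round(np.reshape(q.fun,(-1,2)),1).tolist()); return q.x
E
python3 - <<'E'
from fit import *
st=pickle.load(open("pics/w1.pkl","rb"))
w=lambda m,u,v,o=(230,75):(m,"wrist",[o[0]+u/7,o[1]+v/7],st)
O=[w([-120,-26,140],88,107),w([-120,26,140],464,105),w([0,0,186],279,398,(230,165)),w([-65,45,10],598,425),w([65,45,10],610,388,(230,165))]
x=fit(O,[595,148,.34])
x=fit(O[:3],[595,148,.34])
R=Rt.from_euler("z",x[2]).as_matrix()
print("bar",R@[-120,0,140]+[x[0],x[1],0])
print("lantern approx in wrist:",proj("wrist",[617,-234,198],st))
E
```

```text
[5.93509872e+02 1.49555875e+02 3.43240949e-01] 19.6662577553809
[[-0.1, -0.2], [-0.2, -0.4], [-0.6, 0.7], [1.1, -0.9], [0.3, 1.1]]
[5.93339847e+02 1.50057026e+02 3.46084917e-01] 19.829205073518747
[[0.1, -0.1], [-0.0, -0.5], [-0.1, 0.7]]
bar [480.45488883 109.35092976 140.        ]
lantern approx in wrist: [[-208.64119326  105.77453467]]
```

Request:
send_rows:
  series:
    - [-1, 20, -18, 0, 0]
    - [-1, 36, -34, 0, 0]
    - [-1, 36.5, -34.5, -40, 0.5]
    - [-1, 36.5, -34.5, -90, 0.5]
    - [-1, 36.5, -34.5, -125, 0.5]
    - [-1, 36.5, -34.5, -141, 0.5]
    - [-1, 36.5, -34.5, -141, 0.5]
    - [-1, 36.5, -34.5, -141, 0.5]

```text
time: 2.7
position: [594.6, 148.8, 160.7]
eef_rot: [-180.0, 0.1, -160.4]
force: [0.6, 0.1, 0.7]
gripper_width: 0.998
```

```bash
python3 look.py w2
```

```text
2.7 [594.64144397 148.82338736 160.65820529] [-1.79979103e+02  1.18364011e-01 -1.60423743e+02] [0.60444973 0.1226485  0.68014962] 94.8505890972172
```

View pics/w2.png

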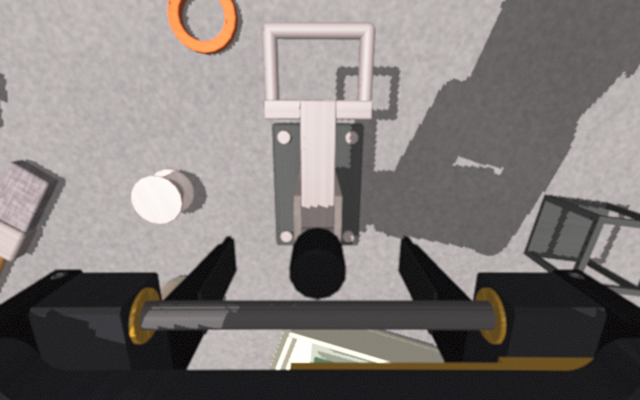

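The cap is centred between the fingers at (318,265), so I'll close on it.

Request:
send_rows:
  series:
    - [1, 0, 0, 0, 0]
    - [1, 0, 0, 0, 0]
    - [1, 0, 0, 0, 0]
    - [1, 0, 0, 0, 0]
    - [1, 0, 0, 0, 0]
    - [1, 0, 0, 0, 0]
  squeeze: 45

```text
time: 3.5
position: [593.8, 148.9, 159.2]
eef_rot: [180.0, -0.0, -160.4]
force: [-0.1, 0.4, -0.4]
gripper_width: 0.426
```

Request:
send_rows:
  series:
    - [1, 0, 0, 0, 0]
    - [1, 0, 0, 0, 0]
    - [1, 0, 0, 0, 0]
    - [1, 0, 0, 0, 0]

```text
time: 4.0
position: [593.9, 148.7, 159.3]
eef_rot: [-180.0, -0.0, -160.4]
force: [0.5, -3.4, -0.2]
gripper_width: 0.308
```

Request:
send_rows:
  series:
    - [1, 0, 0, 6, 0]
    - [1, 0, 0, 14, 0]
    - [1, 0, 0, 22, 0]
    - [1, 0, 0, 30, 0]
    - [1, 0, 0, 38, 0]
    - [1, 0, 0, 44, 0]
    - [1, 0, 0, 50, 0]
    - [1, 0, 0, 50, 0]

```text
time: 5.0
position: [593.8, 148.7, 209.9]
eef_rot: [-180.0, 0.0, -160.4]
force: [2.9, -2.5, -5.6]
gripper_width: 0.306
```

Request:
send_rows:
  series:
    - [1, 0, 0, 5, 0]
    - [1, 0, 0, 9, 0]
    - [1, 0, 0, 13, 0]
    - [1, 0, 0, 14, 0]
    - [1, 0, 0, 14, 0]

```text
time: 5.62
position: [593.8, 148.7, 223.6]
eef_rot: [-180.0, 0.0, -160.4]
force: [3.5, -4.0, -5.9]
gripper_width: 0.308
```

```bash
python3 look.py w3; python3 - <<'E'
from h import *
f=grab_frame("scene"); cv2.imwrite("pics/s3.png",f[:,:,::-1]); crop("pics/s3.png","pics/s3c.png",320,110,110,110,5)
E
```

```text
5.625 [593.8303984  148.66803199 223.55114004] [-1.79986084e+02  5.01715311e-03 -1.60423689e+02] [ 3.54642955 -4.01612849 -5.90122905] 29.23008374844563
```

View pics/w3.png

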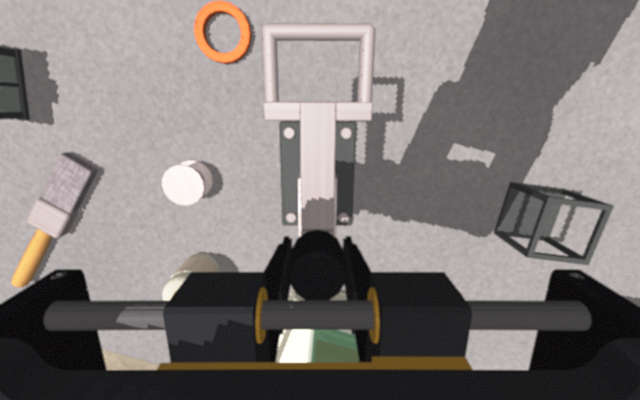

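View pics/s3c.png

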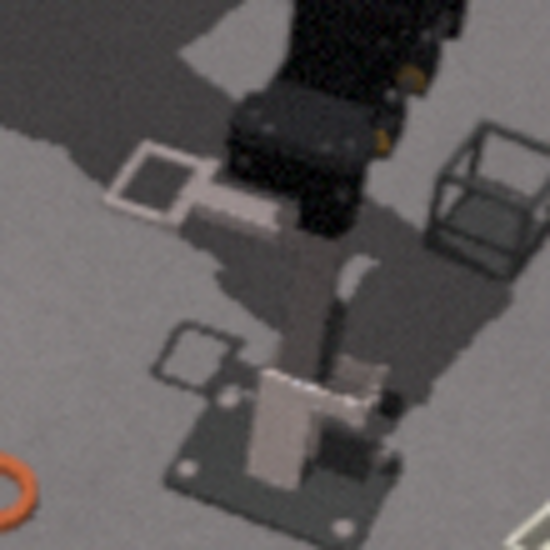

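Request:
send_rows:
  series:
    - [1, 0, 0, -2, 0]
    - [1, 0, 0, -3.5, 0]
    - [-0.2, 0, 0, -3.5, 0]
    - [-0.2, 0, 0, -3.5, 0]
    - [-0.2, 0, 0, -3.5, 0]
    - [-0.2, 0, 0, -3.5, 0]
    - [-0.2, 0, 0, -3.5, 0]
    - [-0.2, 0, 0, -3.5, 0]

```text
time: 6.72
position: [593.8, 148.9, 219.8]
eef_rot: [180.0, -0.0, -160.4]
force: [0.5, -1.0, 0.2]
gripper_width: 0.602
```

Request:
send_rows:
  series:
    - [-0.2, 0, 0, 5, 0]
    - [-0.2, 0, 0, 30, 0]
    - [-0.2, 0, 0, 65, 0]
    - [-0.2, 0, 0, 80, 0]
    - [-0.2, 0, 0, 80, 0]

```text
time: 7.35
position: [593.9, 148.9, 300.3]
eef_rot: [-180.0, 0.1, -160.4]
force: [-0.7, -0.4, -0.8]
gripper_width: 0.596
```

```bash
python3 look.py w4; python3 - <<'E'
from h import *
f=grab_frame("scene"); cv2.imwrite("pics/s4.png",f[:,:,::-1]); crop("pics/s4.png","pics/s4c.png",320,100,110,120,5)
crop("pics/w4.png","pics/w4c.png",240,0,160,110,5)
for h in (45,60,75):
  print(h,proj("wrist",[480.45,109.35,140+h],read_state()),proj("scene",[480.45,109.35,140+h]))
E
```

```text
7.35 [593.90753076 148.89160112 300.30218376] [-1.79989825e+02  7.97883903e-02 -1.60422657e+02] [-0.66829517 -0.44179924 -0.77546894] 56.625186685703696
45 [[317.26575372  57.40298878]] [[344.64506174 149.94448781]]
60 [[317.26463332  54.67568755]] [[344.92263613 146.05028199]]
75 [[317.2633749  51.6110677]] [[345.2058415  142.07669046]]
```

View pics/w4.png

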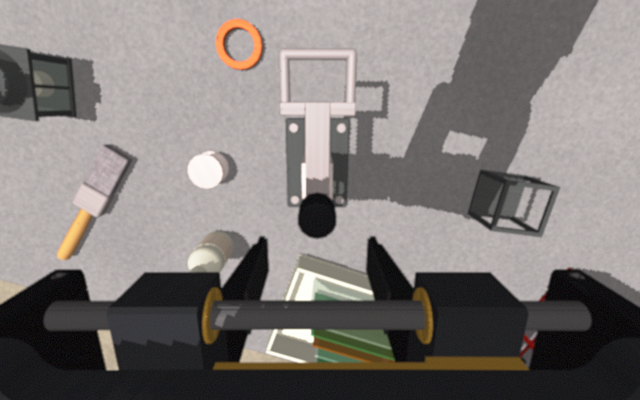

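View pics/w4c.png

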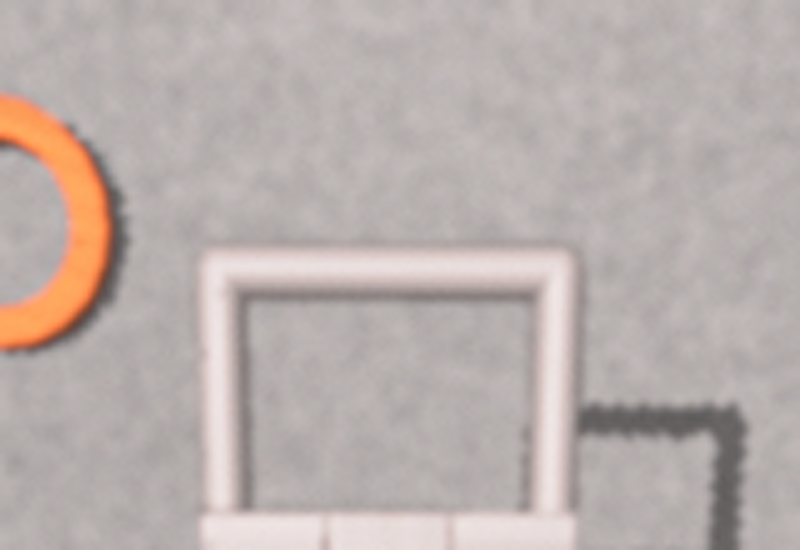

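View pics/s4c.png

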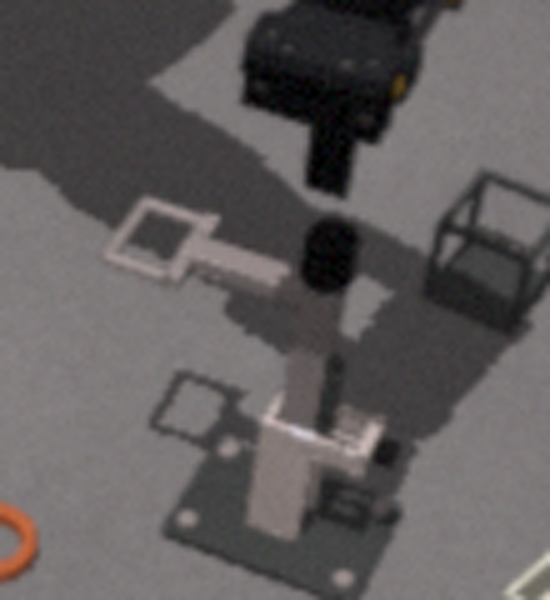

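Column is up: the bar in the scene is at (345.6,145.2), which matches 60 mm rather than 45 or 75. Next I'll go over the lantern.

Request:
send_rows:
  series:
    - [-0.2, -3, -50, 0, -1]
    - [-0.2, -6, -100, 0, -2]
    - [-0.2, -9, -155, 0, -4]
    - [-0.2, -12, -210, 0, -6]
    - [-0.2, -15, -265, 0, -8]
    - [-0.2, -18, -320, 0, -8]
    - [-0.2, -19, -365, 0, -8]
    - [-0.2, -19, -379, 0, -8]

```text
time: 8.45
position: [574.2, -232.3, 298.1]
eef_rot: [179.9, -0.1, -168.6]
force: [0.0, 1.0, -0.7]
gripper_width: 0.596
```

Request:
send_rows:
  series:
    - [-0.2, 0, 0, 0, 0]
    - [-0.2, 0, 0, 0, 0]

```text
time: 8.7
position: [574.9, -228.8, 299.5]
eef_rot: [180.0, -0.0, -168.4]
force: [-0.2, -0.6, 0.4]
gripper_width: 0.602
```

```bash
python3 look.py w5
```

```text
8.7 [ 574.89947059 -228.81459122  299.47471087] [ 1.79960224e+02 -2.13876804e-02 -1.68361080e+02] [-0.22127599 -0.60575154  0.40679154] 57.18640848857936
```

View pics/w5.png

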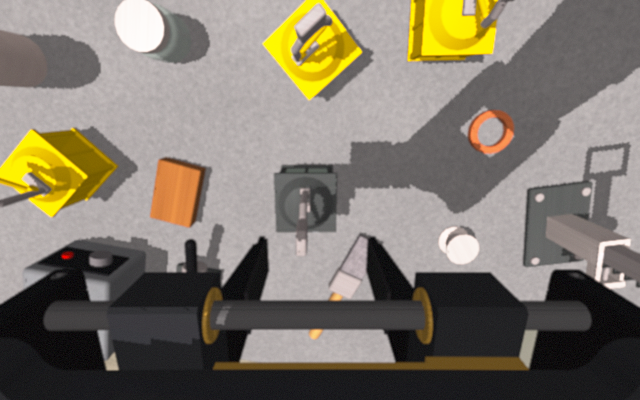

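```bash
python3 - <<'E'
from h import *
crop("pics/w5.png","pics/w5c.png",265,160,80,110,7)
E
```

```text
(no output)
```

View pics/w5c.png

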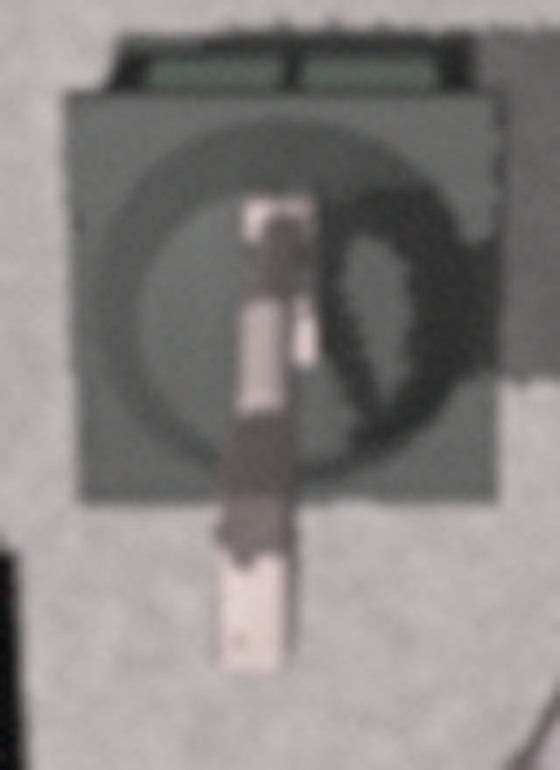

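```bash
python3 - <<'E'
from fit import *
st=pickle.load(open("pics/w5.pkl","rb"))
px=lambda u,v:np.array([265+u/7,160+v/7])
def R(a): return Rt.from_euler("z",a).as_matrix()
obs=[px(65,95),px(505,93),px(498,503),px(80,503)]
sg=[(-1,-1),(-1,1),(1,1),(1,-1)]
def model(x):
    P=[[s*x[3],t*x[3],x[4]] for s,t in sg]+[[13,-5,198],[13,5,198]]
    return (R(x[2])@np.array(P).T).T+[x[0],x[1],0]
allo=np.array(obs+[px(219,671),px(286,671)])
def res(x): return np.r_[(proj("wrist",model(x),st)-allo).ravel(),(x[3]-42)/4]
q=least_squares(res,[617,-234,.2,42,75],x_scale=[10,10,.1,5,10]); print(q.x,np.degrees(q.x[2]),q.fun.round(1))
x=q.x
for m in ([-13,0,198],[-13,0,164],[13,0,198],[21,0,126],[-20,0,90]):
    print(m,(proj("wrist",R(x[2])@m+[x[0],x[1],0],st)-[265,160])*7)
E
```

```text
[ 6.15580452e+02 -2.34791050e+02  2.02257496e-01  3.94140147e+01
  7.44335450e+01] 11.588500922396198 [-0.3 -0.3 -0.2  0.1 -0.3  0.  -0.1 -0.  -0.2  0.1  0.9  0.1 -0.6]
[-13, 0, 198] [[252.23453673 489.69297714]]
[-13, 0, 164] [[263.52815216 401.41876452]]
[13, 0, 198] [[254.95558059 671.49249064]]
[21, 0, 126] [[276.05420688 518.17032739]]
[-20, 0, 90] [[281.27337021 220.95018718]]
```

Request:
send_rows:
  series:
    - [-0.2, 20, -3, 0, 0]
    - [-0.2, 40.5, -5, -20, 0]
    - [-0.2, 40.5, -5, -50, 0]
    - [-0.2, 40.5, -5, -80, 0]
    - [-0.2, 40.5, -5, -80, 0]
    - [-0.2, 40.5, -5, -80, 0]

```text
time: 9.5
position: [615.9, -234.7, 221.2]
eef_rot: [-179.9, 0.1, -168.4]
force: [0.7, 0.4, -0.1]
gripper_width: 0.6
```

```bash
python3 look.py w6; python3 - <<'E'
from fit import *
st=pickle.load(open("pics/w6.pkl","rb"))
x=[615.58,-234.79,.2023]; R=Rt.from_euler("z",x[2]).as_matrix()
print(proj("wrist",[R@m+[x[0],x[1],0] for m in ([-13,-5,198],[-13,5,198],[13,5,198],[13,-5,198])],st))
E
```

```text
9.5 [ 615.88994583 -234.70379204  221.18914997] [-1.79949987e+02  7.35950001e-02 -1.68375932e+02] [ 0.65712632  0.36555764 -0.06313974] 56.98883147442458
[[308.43673995 219.03388018]
 [324.05477039 219.04823598]
 [323.79231585 255.87518875]
 [308.73321248 255.85854976]]
```

View pics/w6.png

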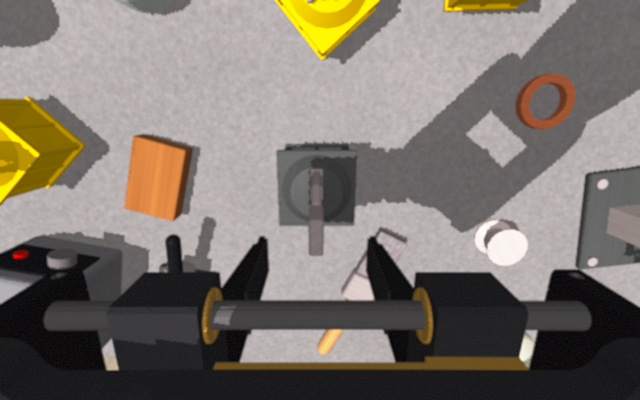

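The lug top shows at (316,219–256), as predicted. I'll descend and grip.

Request:
send_rows:
  series:
    - [-0.2, 0, 0, -20, 0]
    - [-0.2, 0, 0, -40, 0]
    - [-0.2, 0, 0, -51.5, 0]
    - [-0.2, 0, 0, -51.5, 0]
    - [-0.2, 0, 0, -51.5, 0]
    - [-0.2, 0, 0, -51.5, 0]

```text
time: 10.3
position: [615.6, -235.3, 169.1]
eef_rot: [-180.0, 0.1, -168.4]
force: [-0.3, 0.2, 0.0]
gripper_width: 0.6
```

Request:
send_rows:
  series:
    - [1, 0, 0, 0, 0]
    - [1, 0, 0, 0, 0]
    - [1, 0, 0, 0, 0]
    - [1, 0, 0, 0, 0]
    - [1, 0, 0, 0, 0]
    - [1, 0, 0, 0, 0]
    - [1, 0, 0, 0, 0]
  squeeze: 45

```text
time: 11.18
position: [615.3, -235.1, 168.2]
eef_rot: [180.0, -0.0, -168.4]
force: [-0.5, -0.1, -1.3]
gripper_width: 0.101
```

Request:
send_rows:
  series:
    - [1, 0, 0, 10, 0]
    - [1, 0, 0, 30, 0]
    - [1, 0, 0, 60, 0]
    - [1, 0, 0, 85, 0]
    - [1, 0, 0, 95, 0]
    - [1, 0, 0, 95, 0]

```text
time: 11.92
position: [615.3, -235.1, 263.5]
eef_rot: [-180.0, 0.0, -168.4]
force: [0.1, -0.2, -4.6]
gripper_width: 0.101
```

```bash
python3 look.py w7
```

```text
11.925 [ 615.27309627 -235.10469247  263.45174501] [-1.79991965e+02  2.07329599e-02 -1.68422451e+02] [ 0.12972685 -0.22121766 -4.56176849] 9.570341543708343
```

View pics/w7.png

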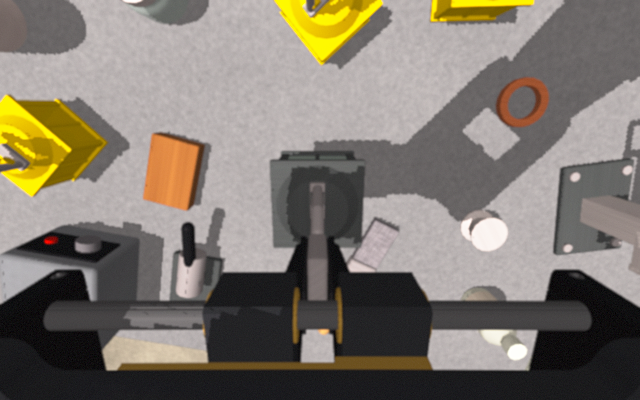

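Lantern is held upright and centred at (318,200). Carrying it to the pre-approach point now.

Request:
send_rows:
  series:
    - [1, -10, 15, 0, 0]
    - [1, -30, 48, 0, 1]
    - [1, -55, 88, 0, 2]
    - [1, -80, 128, 0, 3.5]
    - [1, -105, 168, 0, 5]
    - [1, -130, 208, 0, 6.5]
    - [1, -155, 248, 0, 8]
    - [1, -180, 285, 0, 8.1]

```text
time: 12.98
position: [433.9, 51.0, 262.4]
eef_rot: [180.0, -0.1, -160.3]
force: [-0.2, 0.8, -4.2]
gripper_width: 0.103
```

Request:
send_rows:
  series:
    - [1, -12, 20, 0, 0]
    - [1, -20, 34, -2, 0]
    - [1, -21, 36, -3, 0]
    - [1, -21, 36, -3, 0]
    - [1, -21, 36, -3, 0]
    - [1, -21, 36, -3, 0]

```text
time: 13.72
position: [414.6, 85.4, 260.2]
eef_rot: [180.0, -0.0, -160.4]
force: [0.1, 0.5, -3.6]
gripper_width: 0.106
```

```bash
python3 look.py w8;python3 - <<'E'
from h import *
f=grab_frame("scene"); cv2.imwrite("pics/s8.png",f[:,:,::-1]); crop("pics/s8.png","pics/s8c.png",260,80,160,130,5)
E
```

```text
13.725 [414.58381309  85.41611492 260.20838425] [ 1.79998131e+02 -4.94956458e-03 -1.60365547e+02] [ 0.11069444  0.49959093 -3.62659719] 10.030081557371117
```

View pics/w8.png

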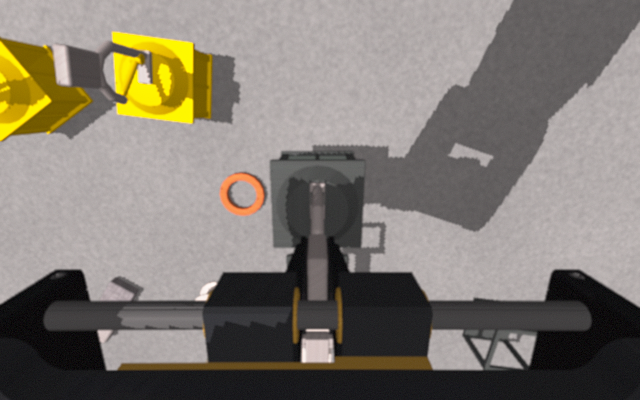

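View pics/s8c.png

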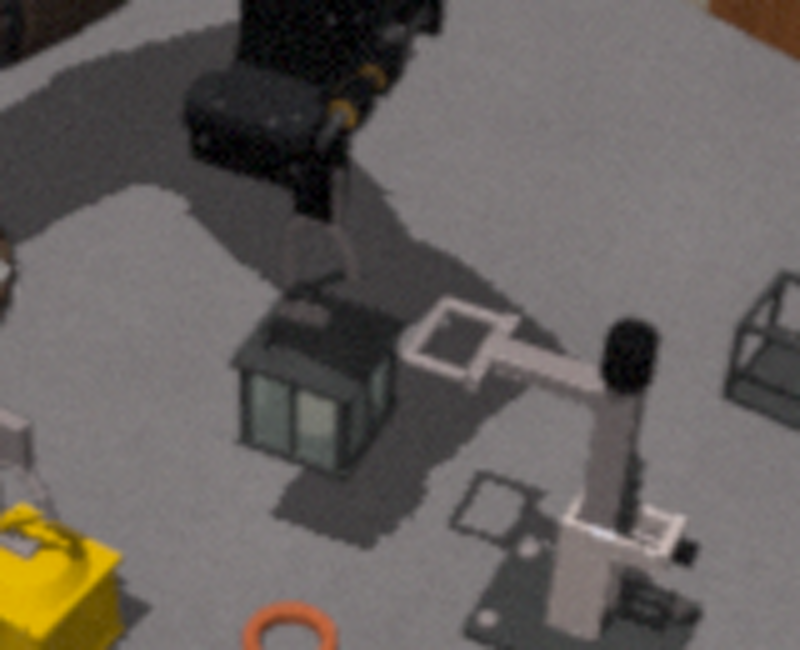

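Aligned (about -0.4 mm off laterally) with the lantern 65 mm short. I'll advance 65 mm along the stand's +x.

Request:
send_rows:
  series:
    - [1, 9.4, 3.4, 0, 0]
    - [1, 18.8, 6.8, 0, 0]
    - [1, 28.2, 10.2, 0, 0]
    - [1, 37.6, 13.6, 0, 0]
    - [1, 47, 17, 0, 0]
    - [1, 54, 19.5, 0, 0]
    - [1, 61, 22.2, 0, 0]
    - [1, 61, 22.2, 0, 0]

```text
time: 14.82
position: [475.6, 108.2, 260.2]
eef_rot: [180.0, -0.0, -160.3]
force: [-0.4, -0.0, -3.3]
gripper_width: 0.102
```

```bash
python3 look.py w9;python3 - <<'E'
from h import *
f=grab_frame("scene"); cv2.imwrite("pics/s9.png",f[:,:,::-1]); crop("pics/s9.png","pics/s9c.png",290,90,120,100,6)
s=read_state()["position"]; d=s[:2]-[593.4,149.8]; a=np.radians(19.7); print(d@[np.cos(a),np.sin(a)],d@[-np.sin(a),np.cos(a)])
E
```

```text
14.825 [475.64341011 108.19363585 260.16794023] [ 1.79993782e+02 -5.01412439e-03 -1.60310575e+02] [-0.41404924 -0.01087898 -3.29516633] 9.667059002624436
-125.43209594021376 0.5460460672539097
```

View pics/w9.png

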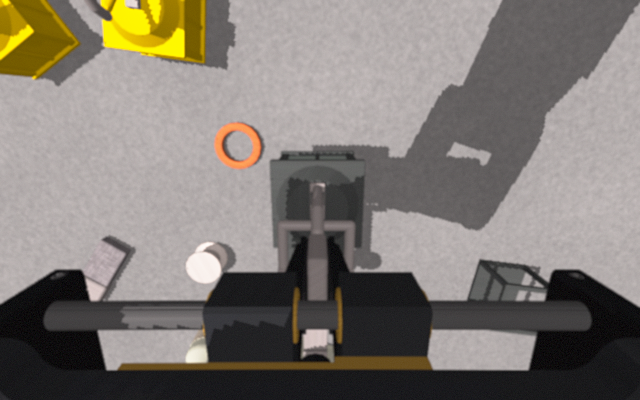

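View pics/s9c.png

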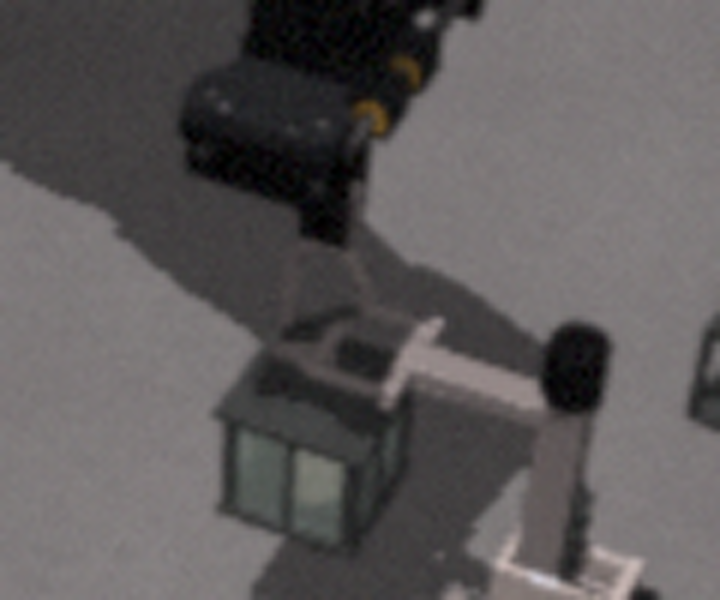

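```bash
python3 - <<'E'
from fit import *
st=pickle.load(open("pics/w9.pkl","rb"))
crop("pics/w9.png","pics/w9c.png",265,150,105,130,6)
for dx in (-124,-120,-116):
  R=Rt.from_euler("z",19.7,degrees=True).as_matrix()
  p=proj("wrist",[R@[dx,y,200]+[593.4,149.8,0] for y in (-26,26)],st); print(dx,p.round(1).tolist(),((p-[265,150])*6).round().tolist())
E
```

```text
-124 [[281.6, 219.9], [349.8, 219.9]] [[100.0, 420.0], [509.0, 420.0]]
-120 [[281.8, 224.8], [349.6, 224.8]] [[101.0, 449.0], [508.0, 449.0]]
-116 [[282.0, 229.7], [349.5, 229.7]] [[102.0, 478.0], [507.0, 478.0]]
```

View pics/w9c.png

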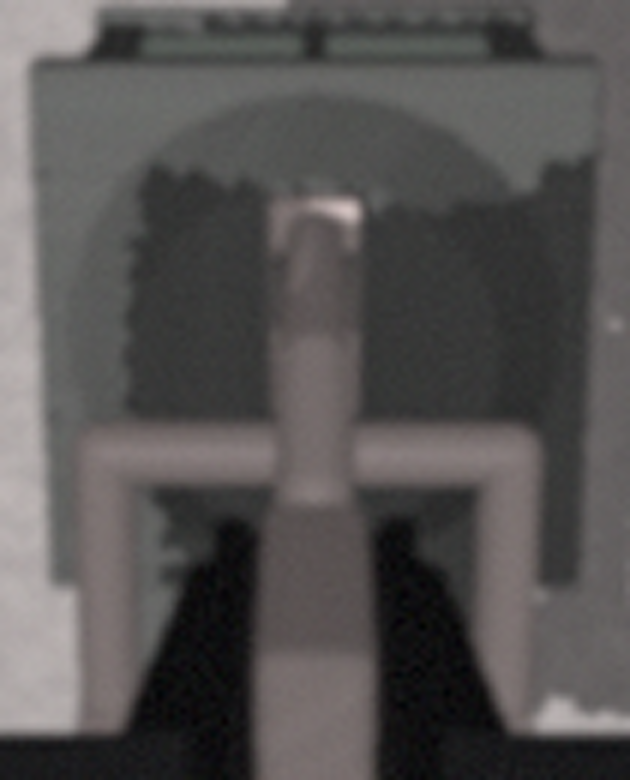

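The bar is at v≈225.5 against a predicted 224.8, with lateral error under 1–2 mm. Pressing down.

Request:
send_rows:
  series:
    - [1, 0, 0, -5, 0]
    - [1, 0, 0, -10, 0]
    - [1, 0, 0, -15, 0]
    - [1, 0, 0, -20, 0]
    - [1, 0, 0, -24, 0]
    - [1, 0, 0, -28, 0]
    - [1, 0, 0, -30, 0]
    - [1, 0, 0, -30, 0]

```text
time: 15.92
position: [475.0, 108.0, 230.0]
eef_rot: [180.0, -0.1, -160.3]
force: [-1.8, -0.3, -3.5]
gripper_width: 0.102
```

Request:
send_rows:
  series:
    - [1, 0, 0, -4, 0]
    - [1, 0, 0, -8, 0]
    - [1, 0, 0, -11, 0]
    - [1, 0, 0, -13, 0]
    - [1, 0, 0, -13, 0]
    - [1, 0, 0, -13, 0]

```text
time: 16.68
position: [475.4, 108.1, 217.4]
eef_rot: [180.0, 0.0, -160.3]
force: [0.7, 0.3, -4.8]
gripper_width: 0.105
```

```bash
python3 look.py w10;python3 - <<'E'
from h import *
f=grab_frame("scene"); cv2.imwrite("pics/s10.png",f[:,:,::-1]); crop("pics/s10.png","pics/s10c.png",290,90,120,100,6)
crop("pics/w10.png","pics/w10c.png",265,150,105,130,6)
E
```

```text
16.675 [475.39262318 108.06147696 217.36674248] [ 1.79999132e+02  1.19118166e-02 -1.60321604e+02] [ 0.74023392  0.34562141 -4.77676176] 9.9583876317733
```

View pics/w10c.png

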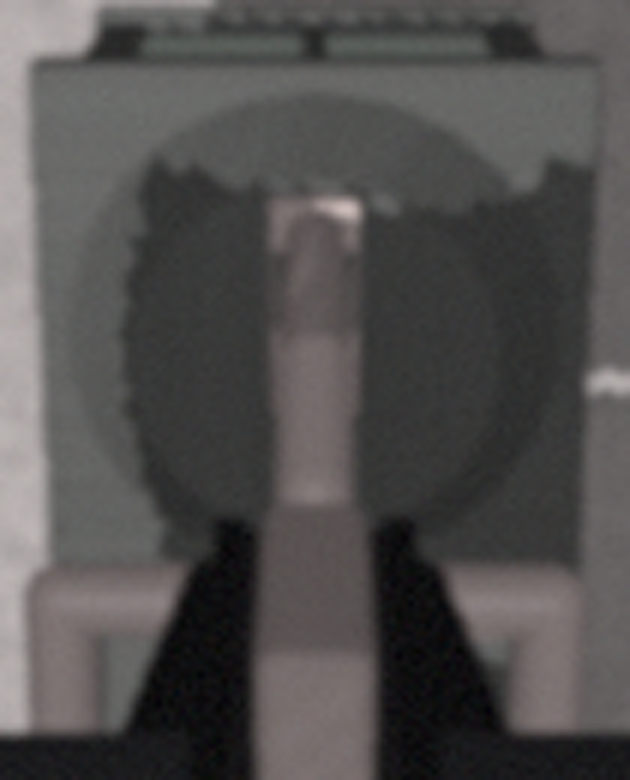

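View pics/s10c.png

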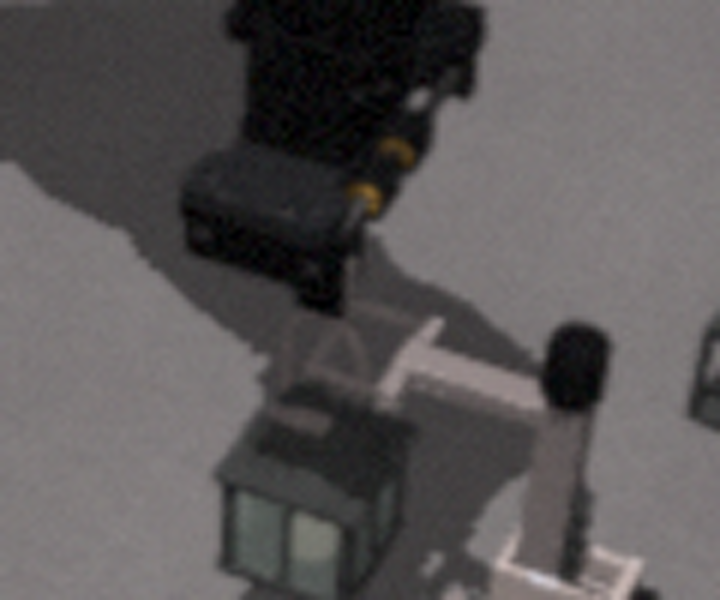

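Request:
send_rows:
  series:
    - [1, 2, 0.7, -0.5, 0]
    - [1, 4, 1.4, -1, 0]
    - [1, 5.7, 2, -1.5, 0]
    - [1, 5.7, 2, -1.5, 0]
    - [1, 5.7, 2, -1.5, 0]

```text
time: 17.4
position: [481.0, 110.1, 215.7]
eef_rot: [180.0, -0.0, -160.3]
force: [0.3, 0.1, -4.1]
gripper_width: 0.105
```

Request:
send_rows:
  series:
    - [1, 0, 0, -0.5, 0]
    - [1, 0, 0, -0.5, 0]

```text
time: 17.65
position: [481.0, 110.0, 215.3]
eef_rot: [180.0, -0.0, -160.3]
force: [-1.2, 0.2, -3.9]
gripper_width: 0.103
```

Request:
send_rows:
  series:
    - [1, 0, 0, -0.5, 0]
    - [1, 0, 0, -0.5, 0]

```text
time: 17.9
position: [481.0, 110.1, 214.7]
eef_rot: [180.0, -0.0, -160.3]
force: [-0.6, -0.3, -4.6]
gripper_width: 0.106
```

Request:
send_rows:
  series:
    - [1, 0, 0, -0.6, 0]
    - [1, 0, 0, -0.6, 0]

```text
time: 18.15
position: [481.1, 110.1, 214.2]
eef_rot: [180.0, 0.0, -160.3]
force: [-0.0, -0.8, -3.1]
gripper_width: 0.103
```

Request:
send_rows:
  series:
    - [1, 0, 0, -0.6, 0]
    - [1, 0, 0, -0.6, 0]

```text
time: 18.4
position: [481.1, 110.1, 213.8]
eef_rot: [-180.0, 0.0, -160.3]
force: [-1.0, -0.1, 0.3]
gripper_width: 0.106
```

The weight is on the bar (force z went from -4 to +0.3). Releasing.

Request:
send_rows:
  series:
    - [0.2, 0, 0, 0, 0]
    - [0.2, 0, 0, 0, 0]
    - [0.2, 0, 0, 0, 0]
    - [0.2, 0, 0, 0, 0]
    - [0.2, 0, 0, 0, 0]
    - [0.2, 0, 0, 0, 0]

```text
time: 19.15
position: [481.0, 110.1, 213.6]
eef_rot: [180.0, -0.0, -160.3]
force: [-0.5, -0.0, -0.1]
gripper_width: 0.4
```

```bash
python3 look.py w11;python3 - <<'E'
from h import *
f=grab_frame("scene"); cv2.imwrite("pics/s11.png",f[:,:,::-1]); crop("pics/s11.png","pics/s11c.png",290,90,120,100,6)
crop("pics/w11.png","pics/w11c.png",265,150,105,130,6)
E
```

```text
19.15 [481.00926004 110.05304003 213.57965813] [ 1.79994514e+02 -1.39657109e-04 -1.60321656e+02] [-0.4543346  -0.04520254 -0.06217495] 37.97629626735626
```

View pics/w11c.png

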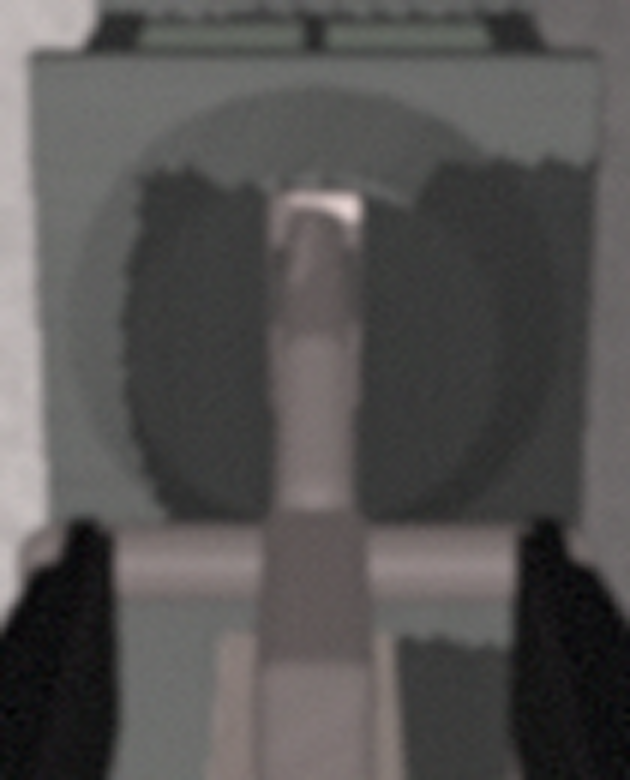

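View pics/s11c.png

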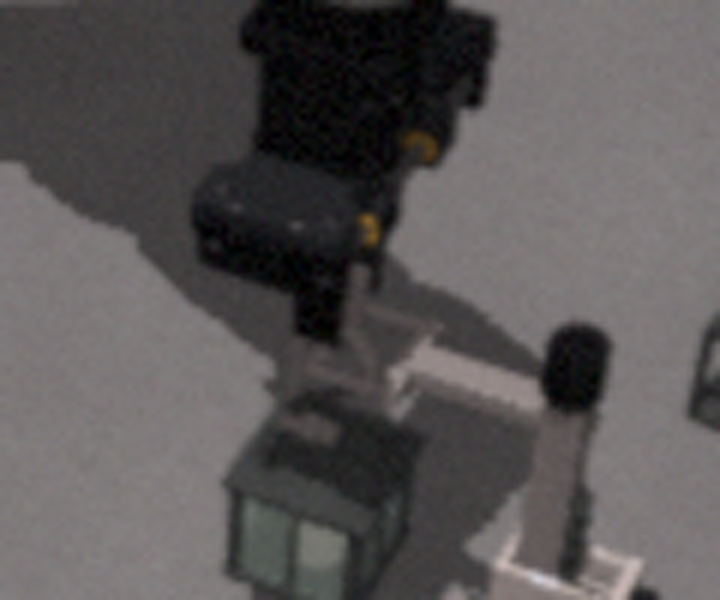

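Released and the lantern scarcely moved. Retreating straight up.

Request:
send_rows:
  series:
    - [0.2, 0, 0, 10, 0]
    - [0.2, 0, 0, 25, 0]
    - [0.2, 0, 0, 50, 0]
    - [0.2, 0, 0, 85, 0]
    - [0.2, 0, 0, 120, 0]
    - [0.2, -40, 0, 150, 0]
    - [0.2, -40, -60, 150, 0]
    - [0.2, -40, -60, 150, 0]

```text
time: 20.25
position: [440.7, 47.9, 364.8]
eef_rot: [-179.9, 0.1, -160.5]
force: [0.0, 0.7, 0.4]
gripper_width: 0.399
```

Request:
send_rows:
  series:
    - [0.2, 0, -60, 0, 0]
    - [0.2, 0, -120, 0, 0]
    - [0.2, 0, -170, 0, 0]
    - [0.2, 0, -170, 0, 0]
    - [0.2, 0, -170, 0, 0]
    - [0.2, 0, -170, 0, 0]
    - [0.2, 0, -170, 0, 0]
    - [0.2, 0, -170, 0, 0]

```text
time: 21.25
position: [441.1, -119.4, 363.7]
eef_rot: [-180.0, 0.0, -160.3]
force: [0.1, -0.0, 0.4]
gripper_width: 0.401
```

```bash
python3 look.py w12;python3 - <<'E'
from h import *
for n in ("scene","top"):
  f=grab_frame(n); cv2.imwrite(f"pics/{n}12.png",f[:,:,::-1])
crop("pics/scene12.png","pics/s12c.png",290,90,130,130,4.5)
E
```

```text
21.25 [ 441.10368275 -119.37467714  363.69270677] [-1.79997056e+02  1.10127776e-02 -1.60262302e+02] [ 0.13798901 -0.03921021  0.36068382] 38.11688004758447
```

View pics/w12.png

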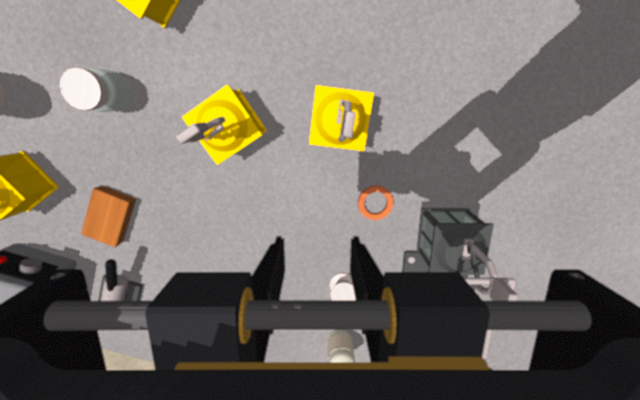

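View pics/s12c.png

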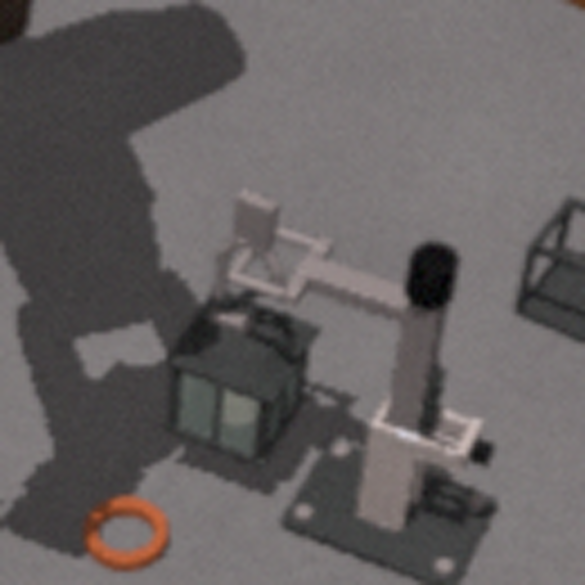

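View pics/scene12.png

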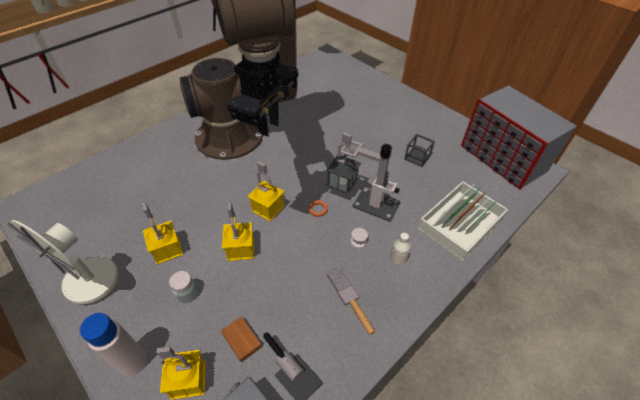

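The lantern hangs from the bar with its lug above the eye. Next I'll look closer at the hook and gate, and check for any swing.

```bash
python3 - <<'E'
from h import *
crop("pics/w12.png","pics/w12c.png",405,195,130,100,6)
E
```

```text
(no output)
```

View pics/w12c.png

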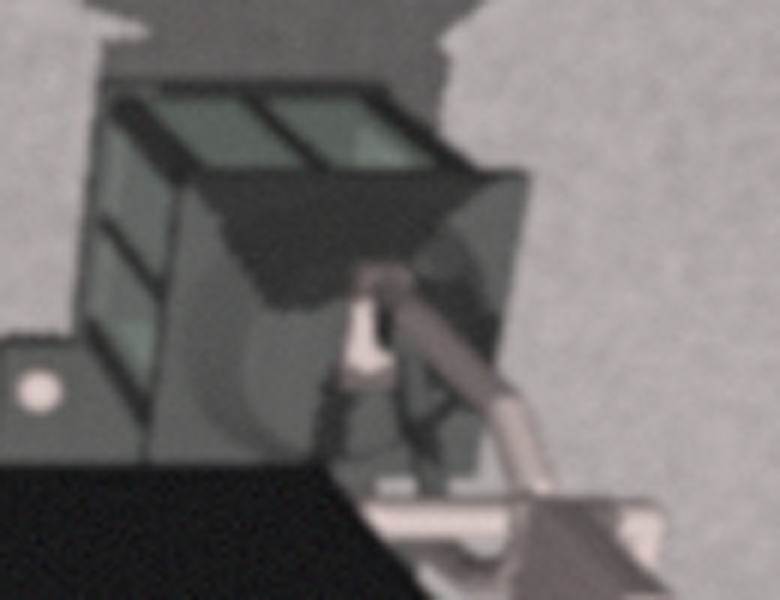

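Request:
send_rows:
  series:
    - [0.2, 35, 25, -30, 0]
    - [0.2, 70, 50, -60, 0]
    - [0.2, 95, 65, -75, 0]
    - [0.2, 95, 65, -75, 0]
    - [0.2, 95, 65, -75, 0]
    - [0.2, 95, 65, -75, 0]

```text
time: 22.15
position: [535.6, -55.5, 289.4]
eef_rot: [-180.0, 0.1, -160.4]
force: [-0.0, 0.9, 0.2]
gripper_width: 0.4
```

```bash
python3 look.py w13; python3 - <<'E'
from h import *
s=read_state()
print(proj("wrist",[480,109,190],s))
u,v=proj("wrist",[480,109,190],s)[0]; x=int(min(max(u-65,0),510)); y=int(min(max(v-50,0),300)); print(x,y)
crop("pics/w13.png","pics/w13c.png",x,y,130,100,6)
f=grab_frame("scene"); a=cv2.imread("pics/scene12.png").astype(int); d=np.abs(a-f[:,:,::-1].astype(int)).sum(2)[130:200,320:400]; print("diff max",d.max(),(d>40).sum())
E
```

```text
22.15 [535.62642785 -55.45008964 289.40423142] [-1.79963816e+02  5.55157496e-02 -1.60362870e+02] [-0.0288617   0.86126023  0.16810618] 38.01804009390248
[[514.68203    206.59785878]]
449 156
diff max 353 1668
```

View pics/w13c.png

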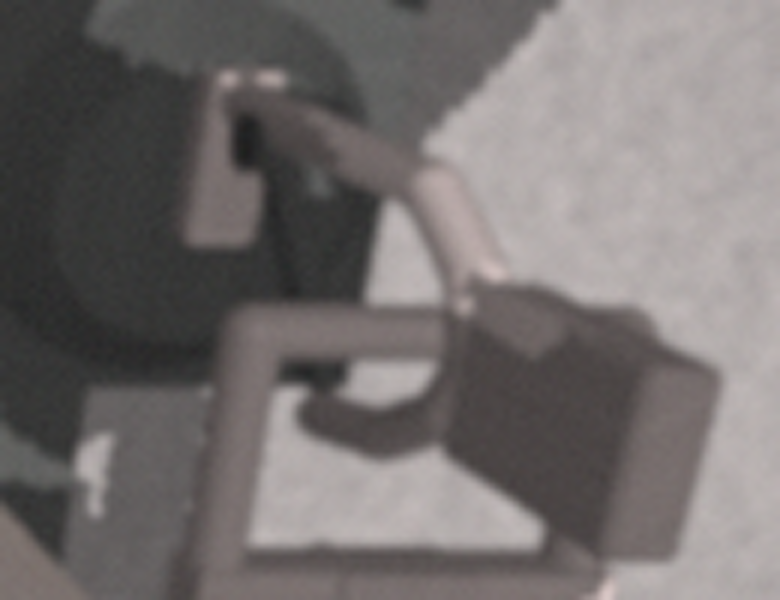

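The nose lies inside the eye at (330,415) in the crop. The dark gate rod runs from (245,140) under the bar to the nose end at (325,380), so it is shut behind the bar. I'll wait and check stillness.

Request:
send_rows:
  series:
    - [0.2, 0, 0, 0, 0]
    - [0.2, 0, 0, 0, 0]
    - [0.2, 0, 0, 0, 0]
    - [0.2, 0, 0, 0, 0]
    - [0.2, 0, 0, 0, 0]
    - [0.2, 0, 0, 0, 0]
    - [0.2, 0, 0, 0, 0]
    - [0.2, 0, 0, 0, 0]

```text
time: 23.25
position: [536.0, -54.9, 288.6]
eef_rot: [180.0, 0.0, -160.3]
force: [0.3, 0.4, 0.4]
gripper_width: 0.401
```

Request:
send_rows:
  series:
    - [0.2, 0, 0, 0, 0]
    - [0.2, 0, 0, 0, 0]
    - [0.2, 0, 0, 0, 0]
    - [0.2, 0, 0, 0, 0]
    - [0.2, 0, 0, 0, 0]
    - [0.2, 0, 0, 0, 0]
    - [0.2, 0, 0, 0, 0]
    - [0.2, 0, 0, 0, 0]

```text
time: 24.25
position: [536.0, -55.0, 288.6]
eef_rot: [180.0, -0.0, -160.3]
force: [0.2, -0.0, 0.6]
gripper_width: 0.399
```

```bash
python3 - <<'E'
from h import *
fs=[]
for i in range(6):
    fs.append(grab_frame("wrist").astype(float))
for a in fs[1:]:
    d=(a-fs[0]).mean(2)[100:300,400:640]; print(np.abs(d).max().round(1),d.std().round(2))
    s=cv2.phaseCorrelate(fs[0].mean(2)[140:270,440:600].copy(),a.mean(2)[140:270,440:600].copy()); print(s)
cv2.imwrite("pics/w14.png",fs[-1][:,:,::-1]); f=grab_frame("scene"); cv2.imwrite("pics/s14.png",f[:,:,::-1]); print(read_state()["time"])
p=[at_z("scene",uv,0) for uv in ()]
crop("pics/s14.png","pics/s14c.png",290,100,140,120,5)
E
```

```text
16.0 1.79
((0.01481752183200058, 0.4984022203582299), 0.9800644894839415)
17.3 1.8
((0.018438170962312483, 0.5030872211944484), 0.9869854117548614)
19.3 1.81
((-0.022774469072231796, 0.508837111608841), 0.9811765623724051)
17.3 1.8
((0.001890979613961008, 0.5100395725565221), 0.9774083321314129)
16.7 1.81
((-0.006461603669379201, 0.502172418871254), 0.9785347845436632)
24.6[ WARN:0@4.525] global loadsave.cpp:1063 imwrite_ Unsupported depth image for selected encoder is fallbacked to CV_8U.
```

View pics/s14c.png

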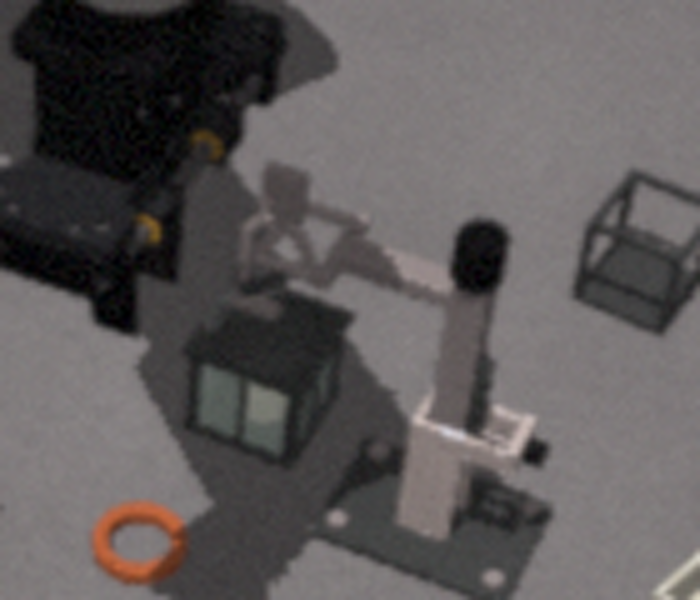

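```bash
python3 - <<'E'
from h import *
a=cv2.imread("pics/s4.png"); b=cv2.imread("pics/s14.png")
for nm,(x,y,w,h) in {"cap":(376,138,22,24),"spool":(348,226,24,22),"foil":(305,198,26,22),"flux":(388,230,26,36),"blank":(400,132,38,38),"brush":(325,265,52,70)}.items():
    r=cv2.matchTemplate(b[y-6:y+h+6,x-6:x+w+6],a[y:y+h,x:x+w],cv2.TM_CCOEFF_NORMED); _,m,_,l=cv2.minMaxLoc(r); print(nm,m.round(3),l[0]-6,l[1]-6)
print(proj("scene",[593.4,149.8,246]),proj("scene",[593.4,149.8,231]))
sign_off(); print(read_state()["time"])
E
```

```text
Traceback (most recent call last):
AttributeError: 'float' object has no attribute 'round'
```

```bash
python3 - <<'E'
from h import *
a=cv2.imread("pics/s4.png"); b=cv2.imread("pics/s14.png")
for nm,(x,y,w,h) in {"cap":(376,138,22,24),"spool":(348,226,24,22),"foil":(305,198,26,22),"flux":(388,230,26,36),"blank":(400,132,38,38),"brush":(325,265,52,70)}.items():
    r=cv2.matchTemplate(b[y-6:y+h+6,x-6:x+w+6],a[y:y+h,x:x+w],cv2.TM_CCOEFF_NORMED); _,m,_,l=cv2.minMaxLoc(r); print(nm,round(m,3),l[0]-6,l[1]-6)
E
```

```text
cap 0.835 0 1
spool 0.997 0 0
foil 0.687 0 0
flux 0.997 0 0
blank 0.788 0 0
brush 0.983 0 0
```

```bash
python3 - <<'E'
from h import *
for n in ("scene0","s4","s8","s9","s10","scene12","s14"):
    g=cv2.imread(f"pics/{n}.png").max(2)[125:190,370:402].astype(float)
    m=g<38; ys,xs=np.nonzero(m); print(n,m.sum(),xs.mean()+370 if len(xs) else 0,ys.mean()+125,ys.min()+125,ys.max()+125)
E
```

```text
scene0 102 382.8529411764706 167.2549019607843 161 189
s4 258 386.22093023255815 142.04263565891472 125 189
s8 118 385.64406779661016 152.1271186440678 145 189
s9 123 385.5121951219512 152.28455284552845 145 189
s10 114 385.5438596491228 151.78947368421052 145 189
scene12 117 385.7008547008547 152.48717948717947 145 189
s14 113 385.6991150442478 152.23008849557522 145 189
```

The cap has stayed at the same height (top row 145) from before the hanging to now, against 161 when it was fully down. Handing in.

```bash
python3 - <<'E'
from station import *
sign_off(); print(read_state()["time"])
E
```

```text
the job is handed in; nothing more can be done
the job is handed in; nothing more can be done
```

I raised the column four clicks and left it resting on the pawl. The lantern hangs from the eye bar with its gate shut, and I handed the job in at about 24.6 s.

**What I did**
- **Column:** I gripped the cap, lifted it 64 mm, eased it down 3.5 mm and let go.
- **Lantern:** I carried it upright by its lug and brought the hook mouth over the end bar. I pressed it down 43 mm, moved it 6 mm onto the seat and released it once the bar had taken the weight. I then backed the arm clear.

**Last checks**
- **Column height:** In the scene picture the bar fits a 60 mm rise, not 45 or 75. The cap's height in the picture did not change from before the hanging to the end.
- **Gate:** The wrist close-up shows the nose inside the eye and the gate closed below the bar. I judged this by eye and did not pull on it. The sideways force from the gate also disappeared at the end of the press.
- **Stillness:** Six wrist pictures over 0.25 s showed no relative motion, and the lantern hangs clear of the bench.
- **Bystanders:** The spool, flux bottle, brush, foil roll and open frame show no shift. The foil roll and open frame matched less well (about 0.69 and 0.79), probably because of the arm's shadow. The jar and sanding block were not measured; nothing passed near them.

One check disagreed. A template match put the cap 1 px (about 4 mm) lower than just after its release. I put this down to the gripper and its shadow in the earlier picture, because the later pictures, from before the hanging to the end, all agree.

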